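# Start the clamp screw of a shear box with the T-key

## Task

The two halves of the shear box are to be clamped together: one square-headed clamp screw is already home, the other still stands proud on its first thread. Draw the red T-key out of its leaning holster, set it fully down over the proud screw's square head, upright and square with the screw's axis, and only then start the screw by turning it clockwise (seen from above) about a quarter turn, keeping the key upright and fully on the head. Let go and leave the key standing on the screw; do not turn the screw backwards, do not turn it on beyond half a turn (it is tightened later), and leave the small things lying round about where they are.

Things in the scene. Friction and masses are not known exactly. Their poses are not given: they have to be found in the camera images.
- key_grip (a point): Centre of the T-key's grip: a red and black moulded crossbar 96 mm long, 20 mm thick, 30 mm high, flat-sided, on a 12 mm round shank; 0.35 kg (varies). It lies 127 mm above the socket's mouth, 15 mm below the key's top. Axes: x along the bar, y across its 20 mm (pinch it so), z along the shank, socket to grip. In the holster it leans about 0.35 rad toward the robot, y level.
- key_seat (a point): Centre of the inner ceiling of the key's square steel socket, 20 mm above its mouth, 107 mm below key_grip along the key's z; same axes. Socket 33 mm square outside, 23 mm inside, mouth flared to 29 mm, sides parallel to the key's x and y: it fits four ways, the bar square to two of the head's flats. Fully on the head this point meets screw_top within about 2 mm.
- screw_top (a point): Top centre of the proud clamp screw's square head: dark steel, 20 mm across flats, 20 mm high, top chamfered 3 mm, on a 30 mm collar 12 mm clear of a brass bush; some 100 mm above the bench. x, y are square to the flats and turn with it; z is its axis, vertical. The socket has 1.5 mm play a side: the key turns 0.15 to 0.2 rad before it bites.
- clamp_screw (a joint): turn of the proud screw in rad: 0 at the start, grows clockwise seen from above; a quarter turn is 1.57. The thread (3 mm a turn) lowers the head as it turns. Friction about 0.12 N m; stays where it is left.
- home_screw_top (a point): centre of the top of the other clamp screw's head, same shape, about 12 mm lower because it is screwed home; it stands in the opposite corner and is not to be used. It does not turn.
- shear_box: the shear box: two aluminium square halves (132 mm square, 61 mm high in all, 64 mm bore) on a dark 140 mm base plate, fixed to the bench. Origin under its centre on the bench. The clamp screws stand in two opposite corners, 47 mm from its centre along x and y; low brass gap screws in the other two, a steel swan neck on its +x side up to 55 mm high.
- holster: Grey base plate (110 x 70 mm, fixed to the bench) with an open square tube, 39 mm inside, 50 mm long, that leans 0.35 rad toward its -x side; the key's socket stands in it, its mouth about 17 mm above the bench. Draw the key along its own z by at least 55 mm to be clear. Origin under the plate's centre.
- load_cap_mid (a point): aluminium loading cap, 49 mm across, 24 mm high, lying loose; its centre. A bystander.
- porous_stone_mid (a point): grey-brown porous stone disc, 50 mm across, 8 mm thick, lying loose; its centre. A bystander.
- stopwatch_mid (a point): yellow stopwatch, 63 x 52 x 16 mm, lying loose; its centre. A bystander.
Not all that is in view belongs to the job. Of the things that look like the part that bears key_grip, the smaller one is meant.

How it is judged:
By the outcome, as a careful person would: the job done as asked, in the order asked, and still so for the second after the job is handed in, with the robot touching nothing.
It also fails if it takes over 45 s, if anything falls off the work surface, if the arm or the gripper's body presses on something with over 40 N, if the wrist force passes 120 N, or if a joint passes its speed limit or range.

## Robot

A 6-joint arm with a two-finger parallel gripper is mounted at the origin on a cart in front of the work surface, level with it; the furniture and walls round the work are solid. World frame = base frame: x ahead of the robot, y to its left, z up, the work surface at z = 0. Lengths are in m, angles in rad, forces in N, time in s.
With the tool pointing down it reaches from about 0.35 to 0.925 m from the base axis. Payload 6.4 kg.
Tool frame: the origin (TCP) lies midway between the tips of the shut fingers; the grasp point (between the pads) lies 19 mm behind it; z points along the fingers, y is the line along which they close (so a half turn about z gives the same grasp; the last joint's range is limited). The gripper opens to 85 mm and grips with 20 to 120 N. Pads are 22 mm wide; open, the fingers measure 114 mm over their backs; the gripper's body (76 mm by 85 mm) begins 54 mm behind the grasp point. The pads swing forward as they close: fully open they stand 13 mm farther back than shut.
Start: joints at [-1.505, 0.245, 1.558, -0, 1.339, -0.174], TCP at [0.154, -0.631, 0.231] pointing down, gripper open.
Joint ranges: [-3.13, 3.13], [-1.02, 2.26], [0.13, 2.54], [-0.95, 4.09], [0.21, 2.88], [-2.74, 2.74]. Speed limits (rad/s): [2.57, 2.57, 3.14, 3.14, 3.14, 3.14].

## Interface

Orientations are given as a unit quaternion [w, x, y, z].
In Python, from bench import * gives the robot as it stands.
- The arm moves only by the tool servo_tool, never from a script. Its argument "steps" is a list of rows, each an object of numbers: "tx", "ty", "tz": the shift along the tool's x, y, z in m; "rx", "ry", "rz": the turn, a rotation vector about the tool's x, y, z in rad; "hand": the closure, from 0 (fully open) to 1 (shut). In form: [{"tx": .., "ty": .., "tz": .., "rx": .., "ry": .., "rz": .., "hand": ..}, ...]. A call has exactly 8 rows; each row is the pose to reach, as a shift and turn from the pose commanded when the call began, along the tool's axes at that moment; what a row does not reach only later rows make up. A row lasts 1/8 s, in which the tool goes at most 62.5 mm and 10.7 degrees, less where a joint would pass 70% of its speed; a pose out of reach is approached as far as the arm can. A call with a gripper value outside its range is refused whole. The fingers move at their own pace and stop on an object; the grip force is fixed at half the most. Time passes only in rows, so rows that repeat a pose let the fingers close, or fill a call up. It gives the time, the measured TCP pose, the force, the opening and the grip force at its end, in the units of the state.
- read_state(): the state, without advancing time (a new reading comes with each control period).
- capture(name): name is "scene" or "top" or "wrist"; returns the picture (400x640x3 uint8, red, green, blue); there is no depth.
- camera_params(name): a dict with "fovy" (degrees; the focal length in pixels is half the picture's height over the tangent of half this angle, whatever the lens; pixels are square), "cx", "cy" (the principal point, pixels), "xyz" and "attitude" of the camera in the world. Camera axes: x right, y up, looking along -z (the intrinsics and any distortion apply to the point x, -y, -z); pixel columns grow to the right and rows downward; lengths in m; the calibration is good to about 2 mm. The wrist camera is an equidistant fisheye: a pixel r from the principal point sees the ray r / f radians off the axis. A picture is of the moment at which its call begins: read the wrist's pose just before it. camera_params takes no time and is no camera call; for the wrist camera it gives the pose at the moment of the call.
- finish_job(): hands the job in; it is judged then, once.
The state is a dict: "time_s": time; "joint_positions": joint angles; "qd": joint speeds; "effort": joint torques, N m; "position": TCP position; "orientation": TCP orientation; "ft_force": force on the tool from outside, world axes, zero at the start; "wrist_torque": the same for the moment, N m; "grip_width": finger opening in m; "grasp_force": force on a finger pad.
Only numpy, scipy, OpenCV 4.12 (cv2) and the standard library are available. Lean on these libraries where they do the work, as an engineer would, in place of code of your own. Each camera call takes 0.05 s, during which the arm holds its last target. There are 200 camera calls.

## Working session

There is one attempt and no reset: what is moved stays moved. The work goes in short steps, Python scripts to look and compute and a tool call to move; the robot and the scene stay as the last step left them, time stands still between calls to the robot, and variables do not carry over. Pictures are saved under pics/ and viewed, at most 10 in all, crops included, and the job is handed in when it is done.

Besides the shell and the picture viewer there is one more tool, called after ">>>" as name([rows], argument=value, ...), one row to a line, values as JSON. servo_tool: Moves the arm, as the interface text tells. Its arguments: {"type":"object","properties":{"steps":{"type":"array"}},"required":["steps"]}

```bash
mkdir -p pics; ls; python3 - <<'E'
from bench import *
import cv2,numpy as np
s=read_state();print(s['position'],s['orientation'],s['grip_width'])
for n in("scene","top"):
    print(n,camera_params(n)); cv2.imwrite(f"pics/{n}0.png",capture(n)[:,:,::-1])
print(camera_params("wrist"))
E
```

```text
pics
[ 0.15434468 -0.63084507  0.23017697] [-9.71021366e-04  9.92819945e-01  1.19614428e-01  4.90118673e-05] 0.08539197125164594
scene {'fovy': 55.09403363566857, 'cx': 319.3383407827381, 'cy': 198.12382215566674, 'xyz': array([0.01048452, 0.50750675, 1.02642266]), 'attitude': array([-0.26535168, -0.12093071,  0.36871325,  0.88261814])}
top {'fovy': 50.21593877412208, 'cx': 321.8565371773068, 'cy': 201.61272118832844, 'xyz': array([ 0.23575643, -0.25705477,  1.65404685]), 'attitude': array([ 0.70882966,  0.06370377, -0.05934478, -0.6999861 ])}
{'fovy': 65.70646984690485, 'cx': 325.634929633016, 'cy': 204.28695417047578, 'xyz': array([ 0.21720514, -0.61563949,  0.37438291]), 'attitude': array([ 0.77997366, -0.10207513,  0.08133355, -0.61205115])}
```

View pics/scene0.png

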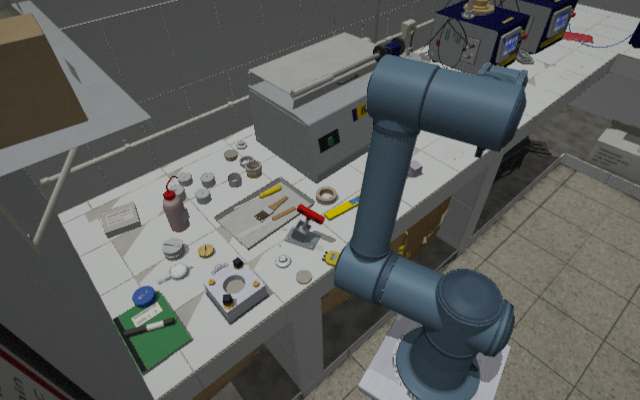

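View pics/top0.png

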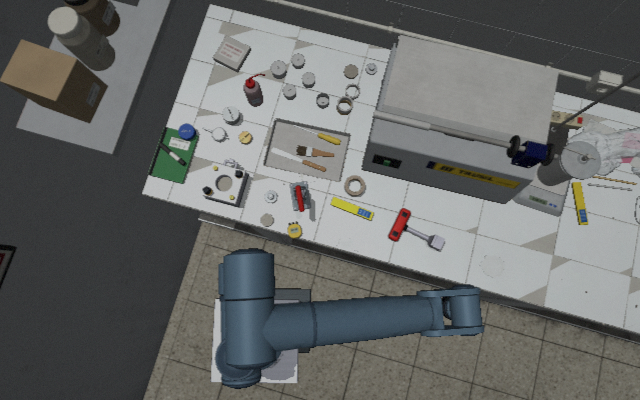

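The top view shows the shear box at about (225,184), the small red key in its holster at (301,196), and a larger lookalike lying at (405,228). The arm is clear of the work. I'll write helpers and enlarge both regions.

```bash
cat > h.py <<'E'
from bench import *
import cv2,numpy as np
from scipy.spatial.transform import Rotation as R
def rot(q): return R.from_quat(np.asarray(q)[[1,2,3,0]])
def ray(p,uv,fish=False):
    f=200/np.tan(np.radians(p['fovy']/2)); d=(np.asarray(uv,float)-[p['cx'],p['cy']])/f
    if fish:
        r=np.hypot(*d); k=np.sin(r)/max(r,1e-9); v=np.array([d[0]*k,-d[1]*k,-np.cos(r)])
    else: v=np.array([d[0],-d[1],-1.])
    v=rot(p['attitude']).apply(v); return np.array(p['xyz']),v/np.linalg.norm(v)
def plane(p,uv,z,fish=False):
    o,v=ray(p,uv,fish); return o+v*(z-o[2])/v[2]
def tri(rs):
    A=sum(np.eye(3)-np.outer(v,v) for o,v in rs); b=sum((np.eye(3)-np.outer(v,v))@o for o,v in rs)
    return np.linalg.solve(A,b)
def proj(p,X,fish=False):
    f=200/np.tan(np.radians(p['fovy']/2)); c=rot(p['attitude']).inv().apply(np.asarray(X)-p['xyz'])
    x,y,z=c[0],-c[1],-c[2]; 
    if fish:
        r=np.hypot(x,y); k=np.arctan2(r,z)/max(r,1e-9); return f*k*x+p['cx'],f*k*y+p['cy']
    return f*x/z+p['cx'],f*y/z+p['cy']
E
python3 - <<'E'
from h import *
t=cv2.imread('pics/top0.png');s=cv2.imread('pics/scene0.png')
a=cv2.resize(t[150:240,190:340],None,fx=5,fy=5,interpolation=2)[:, :750]
b=cv2.resize(s[190:310,190:350],None,fx=5,fy=5,interpolation=2)
cv2.imwrite('pics/ct.png',a);cv2.imwrite('pics/cs.png',b)
E
```

```text
(no output)
```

View pics/ct.png

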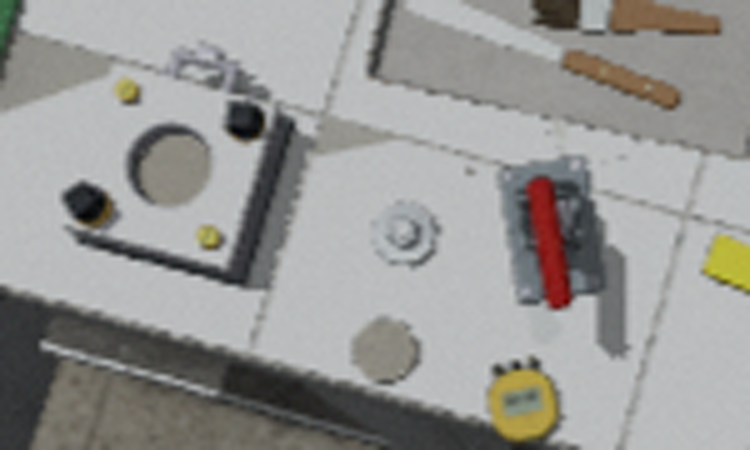

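View pics/cs.png

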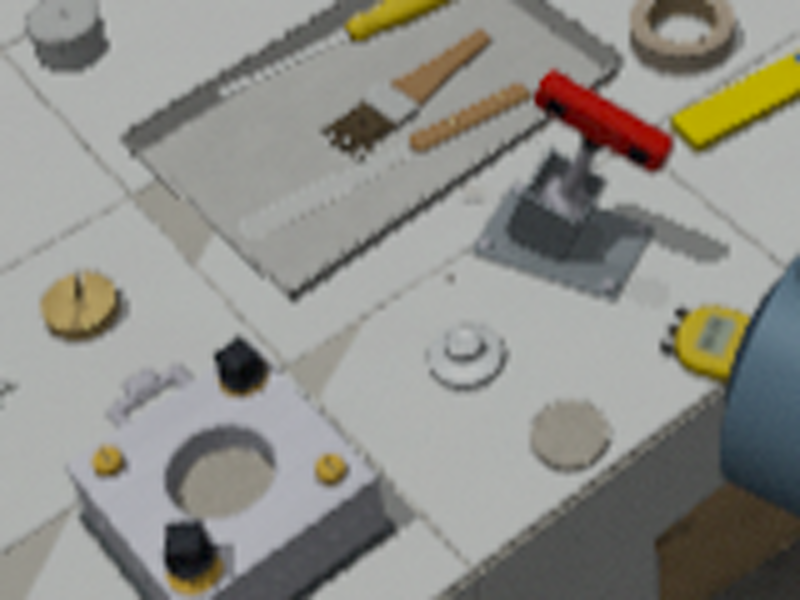

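The proud screw is the one nearer the robot and to the left: top crop (88,200), scene crop (187,535), with brass showing below its collar. The key's bar runs from (540,185) to (560,300) in the top crop. Now triangulating.

```bash
python3 - <<'E'
from h import *
P={n:camera_params(n) for n in('top','scene')}
def T(a,b): return tri([ray(P['top'],a),ray(P['scene'],b)])
ct=lambda x,y:(190+(x+.5)/5-.5,150+(y+.5)/5-.5); cs=lambda x,y:(190+(x+.5)/5-.5,190+(y+.5)/5-.5)
# red mask bar
M={}
for n,roi in(('top',(280,170,325,220)),('scene',(290,195,330,230))):
    im=cv2.imread(f'pics/{n}0.png').astype(int);x0,y0,x1,y1=roi
    m=(im[:,:,2]>110)&(im[:,:,1]<60)&(im[:,:,0]<60);k=np.zeros_like(m);k[y0:y1,x0:x1]=1;m&=k
    v,u=np.nonzero(m);c=cv2.minAreaRect(np.c_[u,v].astype(np.float32));M[n]=c;print(n,len(u),u.mean(),v.mean(),c)
    M[n]=(u.mean(),v.mean())
print('bar c',T(M['top'],M['scene']))
print('far',T(ct(540,185),cs(550,92)),'near',T(ct(560,300),cs(655,150)))
print('screw',T(ct(85,197),cs(185,532)), plane(P['top'],ct(85,197),.1),plane(P['scene'],cs(185,532),.1))
print('home',T(ct(243,117),cs(240,355)),plane(P['top'],ct(243,117),.088))
# top-face corners of box z=.061+base
for c in((127,90),(208,237)): print('gap',plane(P['top'],ct(*c),.075))
for c in((515,170),(590,160),(605,290),(525,303)): print('plate',plane(P['top'],ct(*c),.005))
print('cap',plane(P['top'],ct(405,233),.02),'stone',plane(P['top'],ct(385,350),.008),'watch',plane(P['top'],ct(524,403),.01))
E
```

```text
top 104 299.1442307692308 198.02884615384616 ((299.0810852050781, 197.98648071289062), (24.659847259521484, 4.1099748611450195), 80.53767395019531)
scene 128 310.6484375 212.2890625 ((310.83880615234375, 212.35067749023438), (28.640544891357422, 5.088225841522217), 27.552810668945312)
bar c [ 0.51355496 -0.16406141  0.14517585]
far [ 0.55387963 -0.15822611  0.14756816] near [ 0.47747537 -0.17144025  0.12462878]
screw [0.55404847 0.18623438 0.09475769] [0.55170695 0.18390019 0.1       ] [0.55242751 0.18860596 0.1       ]
home [0.61989258 0.0736675  0.08119838] [0.61716929 0.071575   0.088     ]
gap [0.64045225 0.16389421 0.075     ]
gap [0.52715142 0.0963356  0.075     ]
plate [ 0.59687018 -0.12833693  0.005     ]
plate [ 0.60566893 -0.18750161  0.005     ]
plate [ 0.50163256 -0.20120279  0.005     ]
plate [ 0.49057321 -0.13880866  0.005     ]
cap [ 0.54232522 -0.04496259  0.02      ] stone [ 0.4517919  -0.03097081  0.008     ] watch [ 0.41155595 -0.14027725  0.01      ]
```

```bash
cat >> h.py <<'E'
def keyR(yaw,tilt):  # key/tool frames: tool x=key x, tool z=-key z
    return R.from_euler('z',yaw)*R.from_euler('y',-tilt)
def toolR(yaw,tilt): return keyR(yaw,tilt)*R.from_euler('x',np.pi)
def go(pos,Rt,s=None):
    s=s or read_state(); R0=rot(s['orientation'])
    print('shift',np.round(R0.inv().apply(np.asarray(pos)-s['position']),4),'turn',np.round((R0.inv()*Rt).as_rotvec(),4))
E
python3 - <<'E'
from h import *
g=np.array([.517,-.165,.138]);Rt=toolR(.13,.35);z=Rt.apply([0,0,1]);print(z)
p=g+.019*z-.13*z;go(p,Rt);print(p)
s=read_state();c=camera_params('wrist');R0=rot(s['orientation'])
co=R0.inv().apply(c['xyz']-s['position']);cr=R0.inv()*rot(c['attitude']);print('cam in tool',co,cr.as_matrix())
q=(Rt*cr).as_quat();c2=dict(c,xyz=p+Rt.apply(co),attitude=q[[3,0,1,2]])
print(proj(c2,g,True))
E
```

```text
[ 0.3400044   0.04445126 -0.93937271]
shift [ 0.4251 -0.3706 -0.0112] turn [-0.0209  0.3495  0.1084]
[ 0.47925951 -0.16993409  0.24227037]
cam in tool [ 6.47375204e-02 -1.32283403e-04 -1.44074586e-01] [[ 6.31475434e-05  9.65860772e-01  2.59061703e-01]
 [ 9.99999976e-01 -1.15364296e-04  1.86358330e-04]
 [ 2.09882671e-04  2.59061685e-01 -9.65860756e-01]]
(np.float64(325.84881002714167), np.float64(200.1058725682128))
```

>>> servo_tool([
  {"tx": 0.043, "ty": -0.037, "tz": -0.002, "rx": -0.002, "ry": 0.035, "rz": 0.011, "hand": 0},
  {"tx": 0.085, "ty": -0.074, "tz": -0.01, "rx": -0.004, "ry": 0.07, "rz": 0.022, "hand": 0},
  {"tx": 0.128, "ty": -0.111, "tz": -0.015, "rx": -0.006, "ry": 0.105, "rz": 0.033, "hand": 0},
  {"tx": 0.17, "ty": -0.148, "tz": -0.02, "rx": -0.008, "ry": 0.14, "rz": 0.044, "hand": 0},
  {"tx": 0.213, "ty": -0.185, "tz": -0.02, "rx": -0.01, "ry": 0.175, "rz": 0.055, "hand": 0},
  {"tx": 0.255, "ty": -0.222, "tz": -0.02, "rx": -0.013, "ry": 0.21, "rz": 0.066, "hand": 0},
  {"tx": 0.298, "ty": -0.259, "tz": -0.015, "rx": -0.015, "ry": 0.245, "rz": 0.077, "hand": 0},
  {"tx": 0.34, "ty": -0.296, "tz": -0.011, "rx": -0.017, "ry": 0.28, "rz": 0.088, "hand": 0},
])

```text
time_s: 1.1
position: [0.415, -0.2614, 0.2419]
orientation: [-0.008, 0.987, 0.074, 0.14]
ft_force: [0.8, -0.1, -0.7]
grip_width: 0.0854
grasp_force: 0.0
```

```bash
python3 - <<'E'
from h import *
g=np.array([.517,-.165,.138]);Rt=toolR(.13,.35);z=Rt.apply([0,0,1]);p=g+.019*z-.13*z;go(p,Rt)
s=read_state();print(s['time_s'],s['ft_force'],s['joint_positions'])
E
```

```text
shift [ 0.0744 -0.0808  0.0208] turn [-0.0023  0.0685  0.0201]
1.1 [ 0.83032248 -0.0912829  -0.67392919] [-0.92530261 -0.27972616  2.07453746  0.26136398  1.21795229  0.42020167]
```

>>> servo_tool([
  {"tx": 0.037, "ty": -0.04, "tz": 0.01, "rx": -0.001, "ry": 0.034, "rz": 0.01, "hand": 0},
  {"tx": 0.074, "ty": -0.081, "tz": 0.021, "rx": -0.002, "ry": 0.068, "rz": 0.02, "hand": 0},
  {"tx": 0.074, "ty": -0.081, "tz": 0.021, "rx": -0.002, "ry": 0.068, "rz": 0.02, "hand": 0},
  {"tx": 0.074, "ty": -0.081, "tz": 0.021, "rx": -0.002, "ry": 0.068, "rz": 0.02, "hand": 0},
  {"tx": 0.074, "ty": -0.081, "tz": 0.021, "rx": -0.002, "ry": 0.068, "rz": 0.02, "hand": 0},
  {"tx": 0.074, "ty": -0.081, "tz": 0.021, "rx": -0.002, "ry": 0.068, "rz": 0.02, "hand": 0},
  {"tx": 0.074, "ty": -0.081, "tz": 0.021, "rx": -0.002, "ry": 0.068, "rz": 0.02, "hand": 0},
  {"tx": 0.074, "ty": -0.081, "tz": 0.021, "rx": -0.002, "ry": 0.068, "rz": 0.02, "hand": 0},
])

```text
time_s: 2.1
position: [0.4781, -0.1719, 0.2423]
orientation: [-0.011, 0.983, 0.064, 0.173]
ft_force: [-0.1, 0.4, 0.2]
grip_width: 0.0854
grasp_force: 0.0
```

```bash
python3 - <<'E'
from h import *
import pickle
s=read_state();c=camera_params('wrist');im=capture('wrist')[:,:,::-1];cv2.imwrite('pics/w1.png',im);pickle.dump((s,c),open('w1.pkl','wb'))
print(s['position'],rot(s['orientation']).as_matrix())
E
```

```text
[ 0.47814554 -0.17188045  0.24225565] [[ 9.31929033e-01  1.29886848e-01  3.38581873e-01]
 [ 1.22176535e-01 -9.91528783e-01  4.40859046e-02]
 [ 3.41439851e-01  2.81825405e-04 -9.39903585e-01]]
```

View pics/w1.png

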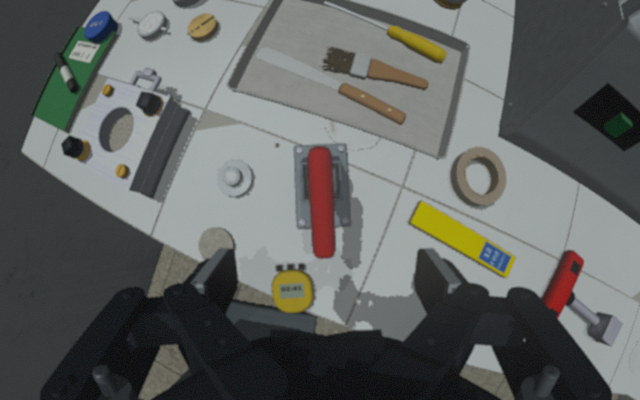

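The red bar runs from about (319,150) at its far end to (325,257) at its near end, between the open fingers and close to centred. I'll refine its pose by intersecting these rays with the bar's top plane.

```bash
python3 - <<'E'
from h import *
import pickle
s,c=pickle.load(open('w1.pkl','rb'));im=cv2.imread('pics/w1.png').astype(int)
m=(im[:,:,2]>90)&(im[:,:,1]<60)&(im[:,:,0]<60);m[:,:290]=0;m[:,360:]=0;m[:140]=0;m[265:]=0
v,u=np.nonzero(m)
# midline: per row mean
rows=np.arange(v.min()+6,v.max()-6);mid=np.array([u[v==r].mean() for r in rows]);w=[(v==r).sum() for r in rows]
print(v.min(),v.max(),w[0],w[-1])
Rt=toolR(.13,.35);kz=-Rt.apply([0,0,1]);g0=np.array([.517,-.165,.138])
def hit(uv,off):
    o,d=ray(c,uv,True);return o+d*((g0+off*kz-o)@kz)/(d@kz)
pf=np.polyfit(rows,mid,1)
L=[hit((np.polyval(pf,r),r),.015) for r in(v.min()-.5,v.max()+.5)]
print(L);d=L[0]-L[1];print('len',np.linalg.norm(d),'yaw',np.arctan2(d[1],d[0]),'c',(L[0]+L[1])/2-.015*kz)
C=tri([ray(c,(np.polyval(pf,(v.min()+v.max())/2),(v.min()+v.max())/2),True),ray(camera_params('top'),(299.1,198.0)),ray(camera_params('scene'),(310.7,212.3))]);print(C)
a=hit((np.polyval(pf,rows[0])-w[0]/2,rows[0]),.01);b=hit((np.polyval(pf,rows[0])+w[0]/2,rows[0]),.01);print('width',np.linalg.norm(a-b))
E
```

```text
147 257 20 20
[array([ 0.55386193, -0.15612248,  0.1677303 ]), array([ 0.46750024, -0.17170821,  0.13573431])]
len 0.09340771305762723 yaw 0.17854857348322592 c [ 0.51578115 -0.16324858  0.13764172]
[ 0.51337113 -0.16371663  0.145588  ]
width 0.015867198458260106
```

```bash
python3 - <<'E'
from h import *
g=np.array([.516,-.1635,.136]);Rt=toolR(.17,.35);z=Rt.apply([0,0,1]);go(g+.02*z,Rt)
E
```

```text
shift [-0.     -0.0035  0.133 ] turn [ 0.0137  0.0016 -0.0371]
```

>>> servo_tool([
  {"ty": -0.0035, "tz": 0.03, "rx": 0.012, "ry": 0, "rz": -0.037, "tx": 0, "hand": 0},
  {"tx": 0, "ty": -0.0035, "tz": 0.07, "rx": 0.012, "ry": 0, "rz": -0.037, "hand": 0},
  {"tx": 0, "ty": -0.0035, "tz": 0.105, "rx": 0.012, "ry": 0, "rz": -0.037, "hand": 0},
  {"tx": 0, "ty": -0.0035, "tz": 0.125, "rx": 0.012, "ry": 0, "rz": -0.037, "hand": 0},
  {"tx": 0, "ty": -0.0035, "tz": 0.133, "rx": 0.012, "ry": 0, "rz": -0.037, "hand": 0},
  {"tx": 0, "ty": -0.0035, "tz": 0.133, "rx": 0.012, "ry": 0, "rz": -0.037, "hand": 0},
  {"tx": 0, "ty": -0.0035, "tz": 0.133, "rx": 0.012, "ry": 0, "rz": -0.037, "hand": 0.3},
  {"tx": 0, "ty": -0.0035, "tz": 0.133, "rx": 0.012, "ry": 0, "rz": -0.037, "hand": 0.5},
])

```text
time_s: 3.15
position: [0.5232, -0.1626, 0.1183]
orientation: [-0.013, 0.981, 0.084, 0.173]
ft_force: [-0.4, -0.1, -0.2]
grip_width: 0.0518
grasp_force: 0.0
```

```bash
python3 - <<'E'
from h import *
s=read_state();print(s['position'],s['grip_width'],s['ft_force'])
cv2.imwrite('pics/w2.png',capture('wrist')[:,:,::-1])
E
```

```text
[ 0.52320767 -0.16255184  0.11828307] 0.051766467963266574 [-0.35581059 -0.12385164 -0.24949351]
```

View pics/w2.png

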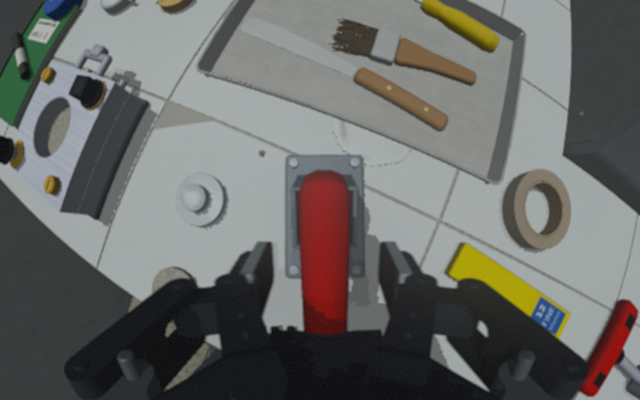

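The bar is centred (columns 302–350) between the fingers (272 and 380) and square to them, so I'll close.

>>> servo_tool([
  {"hand": 0.7},
  {"hand": 0.85},
  {"hand": 1},
  {"hand": 1},
  {"hand": 1},
  {"hand": 1},
  {"hand": 1},
  {"hand": 1},
])

```text
validation failed for argument at $.st...
```

>>> servo_tool([
  {"tx": 0, "ty": 0, "tz": 0, "rx": 0, "ry": 0, "rz": 0, "hand": 0.7},
  {"tx": 0, "ty": 0, "tz": 0, "rx": 0, "ry": 0, "rz": 0, "hand": 0.85},
  {"tx": 0, "ty": 0, "tz": 0, "rx": 0, "ry": 0, "rz": 0, "hand": 1},
  {"tx": 0, "ty": 0, "tz": 0, "rx": 0, "ry": 0, "rz": 0, "hand": 1},
  {"tx": 0, "ty": 0, "tz": 0, "rx": 0, "ry": 0, "rz": 0, "hand": 1},
  {"tx": 0, "ty": 0, "tz": 0, "rx": 0, "ry": 0, "rz": 0, "hand": 1},
  {"tx": 0, "ty": 0, "tz": 0, "rx": 0, "ry": 0, "rz": 0, "hand": 1},
  {"tx": 0, "ty": 0, "tz": 0, "rx": 0, "ry": 0, "rz": 0, "hand": 1},
])

```text
time_s: 4.2
position: [0.523, -0.1621, 0.1176]
orientation: [-0.014, 0.981, 0.084, 0.173]
ft_force: [-2.8, 2.0, 5.3]
grip_width: 0.0197
grasp_force: 58.8
```

>>> servo_tool([
  {"tx": 0, "ty": 0, "tz": -0.01, "rx": 0, "ry": 0, "rz": 0, "hand": 1},
  {"tx": 0, "ty": 0, "tz": -0.025, "rx": 0, "ry": 0, "rz": 0, "hand": 1},
  {"tx": 0, "ty": 0, "tz": -0.045, "rx": 0, "ry": 0, "rz": 0, "hand": 1},
  {"tx": 0, "ty": 0, "tz": -0.065, "rx": 0, "ry": 0, "rz": 0, "hand": 1},
  {"tx": 0, "ty": 0, "tz": -0.085, "rx": 0, "ry": 0, "rz": 0, "hand": 1},
  {"tx": 0, "ty": 0, "tz": -0.11, "rx": 0, "ry": 0, "rz": 0, "hand": 1},
  {"tx": 0, "ty": 0, "tz": -0.13, "rx": 0, "ry": 0, "rz": 0, "hand": 1},
  {"tx": 0, "ty": 0, "tz": -0.13, "rx": 0, "ry": 0, "rz": 0, "hand": 1},
])

```text
time_s: 5.2
position: [0.4788, -0.17, 0.2405]
orientation: [-0.013, 0.981, 0.084, 0.173]
ft_force: [0.3, 0.2, -3.7]
grip_width: 0.0193
grasp_force: 59.1
```

```bash
python3 - <<'E'
from h import *
s=read_state();print(s['position'],s['grip_width'],s['ft_force'],s['joint_positions'])
# standoff beside the screw: upright, key mouth ~35 mm above head
for yaw in(.17,1.32):
  go([.50,.10,.27],toolR(yaw,0))
E
```

```text
[ 0.47879953 -0.16999101  0.24053284] 0.019321840437907682 [ 0.30141406  0.20538736 -3.66388507] [-0.6999383  -0.28715694  2.09274828  0.29178528  1.11958292  0.6015048 ]
shift [ 0.0728 -0.2624 -0.006 ] turn [ 0.004  -0.3491  0.    ]
shift [ 0.0728 -0.2624 -0.006 ] turn [ 0.2042 -0.3073 -1.1377]
```

```bash
python3 - <<'E'
from h import *
go([.52,.07,.27],toolR(1.32,0))
E
```

```text
shift [ 0.0866 -0.2295 -0.0008] turn [ 0.2042 -0.3073 -1.1377]
```

>>> servo_tool([
  {"tx": 0.011, "ty": -0.029, "tz": -0.005, "rx": 0.026, "ry": -0.038, "rz": -0.142, "hand": 1},
  {"tx": 0.022, "ty": -0.057, "tz": -0.01, "rx": 0.051, "ry": -0.077, "rz": -0.284, "hand": 1},
  {"tx": 0.032, "ty": -0.086, "tz": -0.01, "rx": 0.077, "ry": -0.115, "rz": -0.427, "hand": 1},
  {"tx": 0.043, "ty": -0.115, "tz": -0.01, "rx": 0.102, "ry": -0.154, "rz": -0.569, "hand": 1},
  {"tx": 0.054, "ty": -0.143, "tz": -0.01, "rx": 0.128, "ry": -0.192, "rz": -0.711, "hand": 1},
  {"tx": 0.065, "ty": -0.172, "tz": -0.005, "rx": 0.153, "ry": -0.23, "rz": -0.853, "hand": 1},
  {"tx": 0.076, "ty": -0.201, "tz": 0, "rx": 0.179, "ry": -0.269, "rz": -0.995, "hand": 1},
  {"tx": 0.087, "ty": -0.23, "tz": 0, "rx": 0.204, "ry": -0.307, "rz": -1.138, "hand": 1},
])

```text
time_s: 6.2
position: [0.52, 0.0722, 0.2665]
orientation: [-0.002, 0.788, 0.615, -0.002]
ft_force: [0.1, -0.5, -3.3]
grip_width: 0.0191
grasp_force: 59.6
```

>>> servo_tool([
  {"tx": 0, "ty": 0, "tz": 0, "rx": 0, "ry": 0, "rz": 0, "hand": 1},
  {"tx": 0, "ty": 0, "tz": 0, "rx": 0, "ry": 0, "rz": 0, "hand": 1},
  {"tx": 0, "ty": 0, "tz": 0, "rx": 0, "ry": 0, "rz": 0, "hand": 1},
  {"tx": 0, "ty": 0, "tz": 0, "rx": 0, "ry": 0, "rz": 0, "hand": 1},
  {"tx": 0, "ty": 0, "tz": 0, "rx": 0, "ry": 0, "rz": 0, "hand": 1},
  {"tx": 0, "ty": 0, "tz": 0, "rx": 0, "ry": 0, "rz": 0, "hand": 1},
  {"tx": 0, "ty": 0, "tz": 0, "rx": 0, "ry": 0, "rz": 0, "hand": 1},
  {"tx": 0, "ty": 0, "tz": 0, "rx": 0, "ry": 0, "rz": 0, "hand": 1},
])

```text
time_s: 7.2
position: [0.5208, 0.0711, 0.2688]
orientation: [-0.001, 0.79, 0.613, 0.0]
ft_force: [-0.1, -0.4, -3.4]
grip_width: 0.0194
grasp_force: 59.6
```

```bash
python3 - <<'E'
from h import *
import pickle
s=read_state();c=camera_params('wrist');im=capture('wrist')[:,:,::-1];cv2.imwrite('pics/w3.png',im);pickle.dump((s,c),open('w3.pkl','wb'))
print(s['position'],rot(s['orientation']).as_matrix(),s['joint_positions'])
u,v=proj(c,[.552,.186,.1],True);print(u,v);u,v=int(u),int(v)
a=im[max(0,v-50):v+50,max(0,u-65):u+65]; print(max(0,u-65),max(0,v-50))
a=cv2.resize(a,None,fx=4,fy=4,interpolation=2);b=im;
cv2.imwrite('pics/w3c.png',np.vstack([a[:400,:520], cv2.resize(im,(320,200))[:, :].repeat(1,0) if 0 else np.zeros((0,a.shape[1],3),np.uint8)]))
E
```

```text
[0.52078981 0.07112396 0.26876755] [[ 2.47503006e-01  9.68886884e-01 -6.84538156e-04]
 [ 9.68885104e-01 -2.47500985e-01  2.21770452e-03]
 [ 1.97928096e-03 -1.21212736e-03 -9.99997307e-01]] [-0.08123208 -0.08016563  1.83465629  0.00219137  1.38796466  0.16847009]
328.46292377027913 70.8073741606332
263 20
```

View pics/w3c.png

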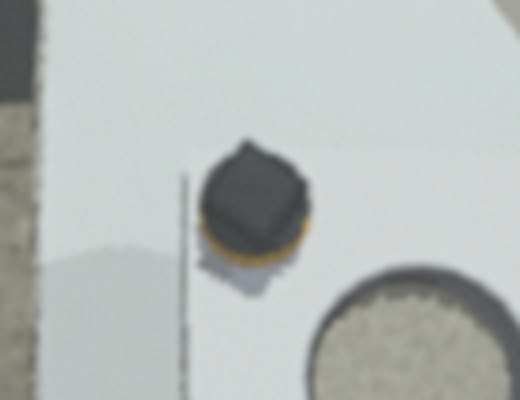

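View pics/w3.png

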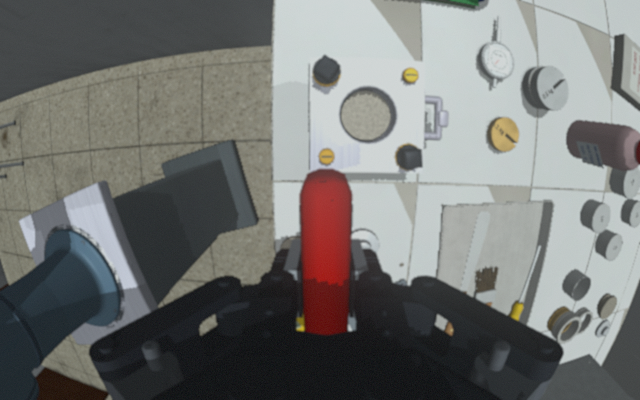

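The wrist view shows the screw near (327,69) with its head turned roughly 45° to the image, one corner up at crop (248,140). I'll stretch the contrast to see the top square.

```bash
python3 - <<'E'
from h import *
im=cv2.imread('pics/w3.png',0);a=im[50:92,305:347].astype(float)
a=np.clip((a-35)/(95-35),0,1)*255
cv2.imwrite('pics/w3d.png',cv2.resize(a.astype(np.uint8),None,fx=14,fy=14,interpolation=cv2.INTER_CUBIC))
E
```

```text
(no output)
```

View pics/w3d.png

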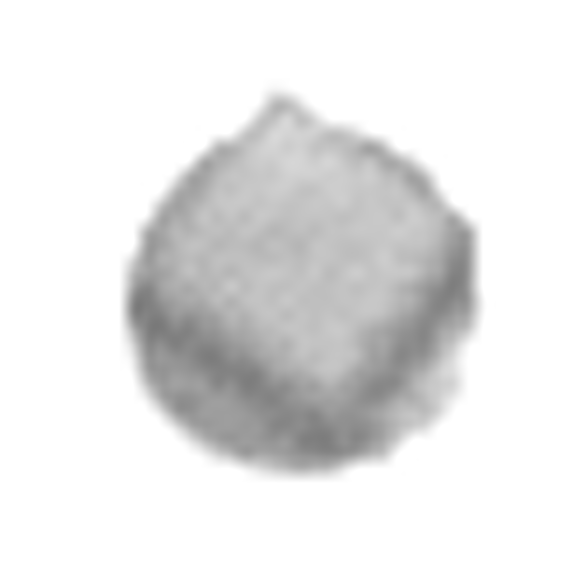

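The light chamfered top face has its corners near (285,115), (445,225), (330,390) and (150,265) in this crop.

```bash
python3 - <<'E'
from h import *
import pickle
s,c=pickle.load(open('w3.pkl','rb'))
px=lambda x,y:(305+(x+.5)/14-.5,50+(y+.5)/14-.5)
K=[plane(c,px(*k),.1,True) for k in((285,115),(445,225),(330,390),(150,265))]
print(np.round(K,4));
for i in range(4):
    d=K[(i+1)%4]-K[i];print('len',np.linalg.norm(d),'ang',np.arctan2(d[1],d[0])%(np.pi/2))
C=np.mean(K,0);print('c',C)
t,sc=camera_params('top'),camera_params('scene')
r=[ray(c,px(303,250),True),ray(t,(190+85.5/5-.5,150+197.5/5-.5)),ray(sc,(190+185.5/5-.5,190+532.5/5-.5))]
X=tri(r);print('tri',X,[np.linalg.norm(np.cross(X-o,v)) for o,v in r])
print('wrist+top',tri(r[:2]),'w+s',tri([r[0],r[2]]))
E
```

```text
[[0.5519 0.2002 0.1   ]
 [0.5609 0.1894 0.1   ]
 [0.55   0.1795 0.1   ]
 [0.5399 0.1917 0.1   ]]
len 0.01403273513402029 ang 0.6948721462328299
len 0.014777290372515474 ang 0.7344337626745006
len 0.015828099099287393 ang 0.6906316775371626
len 0.014748391760537658 ang 0.612685234081659
c [0.55068298 0.19016519 0.1       ]
tri [0.55200077 0.18767275 0.09844891] [np.float64(0.0028702688865259677), np.float64(0.0032118596140374694), np.float64(0.0012869447728866298)]
wrist+top [0.55275871 0.18983979 0.08761674] w+s [0.55061853 0.18955593 0.10295527]
```

```bash
python3 - <<'E'
from h import *
import pickle
s,c=pickle.load(open('w3.pkl','rb'))
im=cv2.imread('pics/w3.png').astype(int);m=(im[:,:,2]>90)&(im[:,:,1]<60)&(im[:,:,0]<60);m[:,:290]=0;m[:,360:]=0;m[:150]=0;m[250:]=0
v,u=np.nonzero(m);print('tip row',v.min(),[ (u[v==r].min(),u[v==r].max()) for r in(190,220)])
for zz in(.020,.027,.035):
    p=plane(c,(326,v.min()-.5),s['position'][2]+zz,True);print(zz,rot(s['orientation']).inv().apply(p-s['position']))
go([.551,.1895,.245],toolR(2.26,0))
E
```

```text
tip row 171 [(np.int64(303), np.int64(348)), (np.int64(301), np.int64(350))]
0.02 [ 0.04599247 -0.00041256 -0.01990852]
0.027 [ 0.04706552 -0.00041237 -0.02690642]
0.035 [ 0.04829187 -0.00041214 -0.03490401]
shift [0.1221 0.     0.024 ] turn [-2.000e-04 -2.400e-03 -9.393e-01]
```

>>> servo_tool([
  {"tx": 0.02, "ty": 0, "tz": 0, "rx": 0, "ry": -0.002, "rz": -0.15, "hand": 1},
  {"tx": 0.04, "ty": 0, "tz": 0, "rx": 0, "ry": -0.002, "rz": -0.3, "hand": 1},
  {"tx": 0.065, "ty": 0, "tz": 0, "rx": 0, "ry": -0.002, "rz": -0.45, "hand": 1},
  {"tx": 0.09, "ty": 0, "tz": 0, "rx": 0, "ry": -0.002, "rz": -0.6, "hand": 1},
  {"tx": 0.11, "ty": 0, "tz": 0.01, "rx": 0, "ry": -0.002, "rz": -0.75, "hand": 1},
  {"tx": 0.122, "ty": 0, "tz": 0.018, "rx": 0, "ry": -0.002, "rz": -0.9, "hand": 1},
  {"tx": 0.122, "ty": 0, "tz": 0.024, "rx": 0, "ry": -0.002, "rz": -0.939, "hand": 1},
  {"tx": 0.122, "ty": 0, "tz": 0.024, "rx": 0, "ry": -0.002, "rz": -0.939, "hand": 1},
])

```text
time_s: 8.25
position: [0.5506, 0.1895, 0.2442]
orientation: [-0.001, 0.427, 0.904, -0.0]
ft_force: [-0.8, -0.3, -3.2]
grip_width: 0.0193
grasp_force: 59.5
```

>>> servo_tool([
  {"tx": 0, "ty": 0, "tz": 0, "rx": 0, "ry": 0, "rz": 0, "hand": 1},
  {"tx": 0, "ty": 0, "tz": 0, "rx": 0, "ry": 0, "rz": 0, "hand": 1},
  {"tx": 0, "ty": 0, "tz": 0, "rx": 0, "ry": 0, "rz": 0, "hand": 1},
  {"tx": 0, "ty": 0, "tz": 0, "rx": 0, "ry": 0, "rz": 0, "hand": 1},
  {"tx": 0, "ty": 0, "tz": 0, "rx": 0, "ry": 0, "rz": 0, "hand": 1},
  {"tx": 0, "ty": 0, "tz": 0, "rx": 0, "ry": 0, "rz": 0, "hand": 1},
  {"tx": 0, "ty": 0, "tz": 0, "rx": 0, "ry": 0, "rz": 0, "hand": 1},
  {"tx": 0, "ty": 0, "tz": 0, "rx": 0, "ry": 0, "rz": 0, "hand": 1},
])

```text
time_s: 9.25
position: [0.5509, 0.1894, 0.245]
orientation: [-0.0, 0.427, 0.904, 0.0]
ft_force: [0.0, -0.1, -3.4]
grip_width: 0.0194
grasp_force: 59.5
```

```bash
python3 - <<'E'
from h import *
s=read_state();p=s['position'];print(p,s['ft_force'],s['joint_positions']);go([.551,.1895,.245],toolR(2.26,0))
im=capture('scene')[:,:,::-1];cv2.imwrite('pics/s2.png',im);np.set_printoptions(precision=2,suppress=True)
c=camera_params('scene');tz=rot(s['orientation']).apply([0,0,1])
for n,d in(('grip',-.019),('seat',.088),('mouth',.108)): print(n,np.array(proj(c,p+d*tz)))
print('screw',np.array(proj(c,[.551,.1895,.1])))
x,y=map(int,proj(c,p+.06*tz));x0,y0=x-40,y-30;print(x0,y0)
cv2.imwrite('pics/s2c.png',cv2.resize(im[y0:y0+70,x0:x0+80],None,fx=8,fy=8,interpolation=2))
E
```

```text
[0.55094484 0.18936354 0.24497307] [ 0.0456028  -0.10428109 -3.39138565] [ 1.36400848e-01  7.74164177e-02  1.72104068e+00  3.56012611e-04
  1.34341898e+00 -5.52576011e-01]
shift [ 0.0001  0.0001 -0.    ] turn [-0.0001 -0.0004 -0.0003]
grip [214.34 260.65]
seat [222.79 284.95]
mouth [224.23 289.1 ]
screw [226.75 296.49]
180 248
```

View pics/s2c.png

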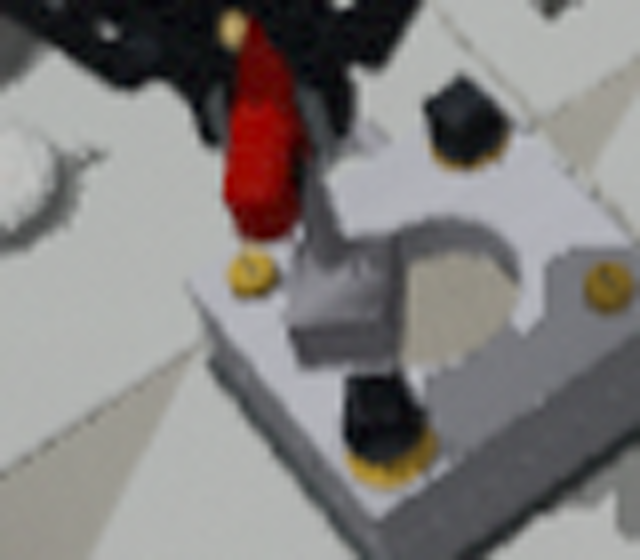

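The key hangs upright with its socket (crop 290–400, 240–365) over the screw head (about 382,385), agreeing with the prediction to 2–3 mm. That is within the flare, so I'll lower it slowly.

>>> servo_tool([
  {"tx": 0, "ty": 0, "tz": 0.012, "rx": 0, "ry": 0, "rz": 0, "hand": 1},
  {"tx": 0, "ty": 0, "tz": 0.024, "rx": 0, "ry": 0, "rz": 0, "hand": 1},
  {"tx": 0, "ty": 0, "tz": 0.03, "rx": 0, "ry": 0, "rz": 0, "hand": 1},
  {"tx": 0, "ty": 0, "tz": 0.034, "rx": 0, "ry": 0, "rz": 0, "hand": 1},
  {"tx": 0, "ty": 0, "tz": 0.037, "rx": 0, "ry": 0, "rz": 0, "hand": 1},
  {"tx": 0, "ty": 0, "tz": 0.04, "rx": 0, "ry": 0, "rz": 0, "hand": 1},
  {"tx": 0, "ty": 0, "tz": 0.042, "rx": 0, "ry": 0, "rz": 0, "hand": 1},
  {"tx": 0, "ty": 0, "tz": 0.042, "rx": 0, "ry": 0, "rz": 0, "hand": 1},
])

```text
time_s: 10.3
position: [0.5509, 0.1894, 0.2029]
orientation: [-0.0, 0.427, 0.904, 0.0]
ft_force: [0.2, 0.6, -3.7]
grip_width: 0.0192
grasp_force: 59.5
```

>>> servo_tool([
  {"tx": 0, "ty": 0, "tz": 0.002, "rx": 0, "ry": 0, "rz": 0, "hand": 1},
  {"tx": 0, "ty": 0, "tz": 0.004, "rx": 0, "ry": 0, "rz": 0, "hand": 1},
  {"tx": 0, "ty": 0, "tz": 0.005, "rx": 0, "ry": 0, "rz": 0, "hand": 1},
  {"tx": 0, "ty": 0, "tz": 0.006, "rx": 0, "ry": 0, "rz": 0, "hand": 1},
  {"tx": 0, "ty": 0, "tz": 0.007, "rx": 0, "ry": 0, "rz": 0, "hand": 1},
  {"tx": 0, "ty": 0, "tz": 0.008, "rx": 0, "ry": 0, "rz": 0, "hand": 1},
  {"tx": 0, "ty": 0, "tz": 0.008, "rx": 0, "ry": 0, "rz": 0, "hand": 1},
  {"tx": 0, "ty": 0, "tz": 0.008, "rx": 0, "ry": 0, "rz": 0, "hand": 1},
])

```text
time_s: 11.3
position: [0.5509, 0.1895, 0.1949]
orientation: [-0.0, 0.427, 0.904, 0.0]
ft_force: [0.8, 1.2, -3.5]
grip_width: 0.0191
grasp_force: 59.5
```

>>> servo_tool([
  {"tx": 0, "ty": 0, "tz": 0.001, "rx": 0, "ry": 0, "rz": 0, "hand": 1},
  {"tx": 0, "ty": 0, "tz": 0.002, "rx": 0, "ry": 0, "rz": 0, "hand": 1},
  {"tx": 0, "ty": 0, "tz": 0.003, "rx": 0, "ry": 0, "rz": 0, "hand": 1},
  {"tx": 0, "ty": 0, "tz": 0.004, "rx": 0, "ry": 0, "rz": 0, "hand": 1},
  {"tx": 0, "ty": 0, "tz": 0.005, "rx": 0, "ry": 0, "rz": 0, "hand": 1},
  {"tx": 0, "ty": 0, "tz": 0.006, "rx": 0, "ry": 0, "rz": 0, "hand": 1},
  {"tx": 0, "ty": 0, "tz": 0.006, "rx": 0, "ry": 0, "rz": 0, "hand": 1},
  {"tx": 0, "ty": 0, "tz": 0.006, "rx": 0, "ry": 0, "rz": 0, "hand": 1},
])

```text
time_s: 12.3
position: [0.5509, 0.1894, 0.1888]
orientation: [-0.0, 0.427, 0.904, 0.0]
ft_force: [-0.7, 1.5, -3.7]
grip_width: 0.0191
grasp_force: 59.6
```

```bash
python3 - <<'E'
from h import *
s=read_state();print(s['position'],s['ft_force'],s['wrist_torque'])
E
```

```text
[0.55088177 0.1894104  0.18881769] [-0.72393128  1.50029595 -3.69896885] [0.43076627 0.04806516 0.01725205]
```

>>> servo_tool([
  {"tx": 0, "ty": 0, "tz": 0.001, "rx": 0, "ry": 0, "rz": 0, "hand": 1},
  {"tx": 0, "ty": 0, "tz": 0.002, "rx": 0, "ry": 0, "rz": 0, "hand": 1},
  {"tx": 0, "ty": 0, "tz": 0.003, "rx": 0, "ry": 0, "rz": 0, "hand": 1},
  {"tx": 0, "ty": 0, "tz": 0.004, "rx": 0, "ry": 0, "rz": 0, "hand": 1},
  {"tx": 0, "ty": 0, "tz": 0.004, "rx": 0, "ry": 0, "rz": 0, "hand": 1},
  {"tx": 0, "ty": 0, "tz": 0.004, "rx": 0, "ry": 0, "rz": 0, "hand": 1},
  {"tx": 0, "ty": 0, "tz": 0.004, "rx": 0, "ry": 0, "rz": 0, "hand": 1},
  {"tx": 0, "ty": 0, "tz": 0.004, "rx": 0, "ry": 0, "rz": 0, "hand": 1},
])

```text
time_s: 13.3
position: [0.5513, 0.1894, 0.1865]
orientation: [0.0, 0.427, 0.904, 0.0]
ft_force: [-4.2, 1.0, 6.8]
grip_width: 0.0193
grasp_force: 61.0
```

>>> servo_tool([
  {"tx": 0, "ty": 0, "tz": 0, "rx": 0, "ry": 0, "rz": 0.08, "hand": 1},
  {"tx": 0, "ty": 0, "tz": 0, "rx": 0, "ry": 0, "rz": 0.18, "hand": 1},
  {"tx": 0, "ty": 0, "tz": 0, "rx": 0, "ry": 0, "rz": 0.3, "hand": 1},
  {"tx": 0, "ty": 0, "tz": 0, "rx": 0, "ry": 0, "rz": 0.42, "hand": 1},
  {"tx": 0, "ty": 0, "tz": 0, "rx": 0, "ry": 0, "rz": 0.54, "hand": 1},
  {"tx": 0, "ty": 0, "tz": 0, "rx": 0, "ry": 0, "rz": 0.66, "hand": 1},
  {"tx": 0, "ty": 0, "tz": 0, "rx": 0, "ry": 0, "rz": 0.78, "hand": 1},
  {"tx": 0, "ty": 0, "tz": 0, "rx": 0, "ry": 0, "rz": 0.87, "hand": 1},
])

```text
time_s: 14.3
position: [0.5517, 0.1906, 0.1863]
orientation: [-0.0, 0.769, 0.639, 0.002]
ft_force: [-0.6, 3.9, 1.6]
grip_width: 0.0196
grasp_force: 60.4
```

```bash
python3 - <<'E'
from h import *
s=read_state();print(s['position'],s['ft_force'],s['wrist_torque'],s['joint_positions'])
m=rot(s['orientation']).as_matrix();print(m[:,2],np.arctan2(m[1,0],m[0,0]))
E
```

```text
[0.55172014 0.19058244 0.18629273] [-0.56271164  3.85201333  1.61873488] [1.1576446  0.20469715 0.13305726] [0.13721617 0.13435062 1.77048054 0.00301565 1.23394702 0.32024966]
[ 0.00240009  0.00320459 -0.99999199] 1.3867733060672456
```

>>> servo_tool([
  {"tx": 0, "ty": 0, "tz": 0, "rx": 0, "ry": 0, "rz": 0.11, "hand": 1},
  {"tx": 0, "ty": 0, "tz": 0, "rx": 0, "ry": 0, "rz": 0.22, "hand": 1},
  {"tx": 0, "ty": 0, "tz": 0.0003, "rx": 0, "ry": 0, "rz": 0.34, "hand": 1},
  {"tx": 0, "ty": 0, "tz": 0.0003, "rx": 0, "ry": 0, "rz": 0.46, "hand": 1},
  {"tx": 0, "ty": 0, "tz": 0.0005, "rx": 0, "ry": 0, "rz": 0.58, "hand": 1},
  {"tx": 0, "ty": 0, "tz": 0.0005, "rx": 0, "ry": 0, "rz": 0.7, "hand": 1},
  {"tx": 0, "ty": 0, "tz": 0.0005, "rx": 0, "ry": 0, "rz": 0.82, "hand": 1},
  {"tx": 0, "ty": 0, "tz": 0.0005, "rx": 0, "ry": 0, "rz": 0.88, "hand": 1},
])

```text
time_s: 15.3
position: [0.5522, 0.1903, 0.1859]
orientation: [-0.001, 0.968, 0.251, 0.002]
ft_force: [0.2, 3.6, 2.4]
grip_width: 0.0195
grasp_force: 60.4
```

>>> servo_tool([
  {"tx": 0, "ty": 0, "tz": 0, "rx": 0, "ry": 0, "rz": 0, "hand": 1},
  {"tx": 0, "ty": 0, "tz": 0, "rx": 0, "ry": 0, "rz": 0, "hand": 1},
  {"tx": 0, "ty": 0, "tz": 0, "rx": 0, "ry": 0, "rz": 0, "hand": 1},
  {"tx": 0, "ty": 0, "tz": 0, "rx": 0, "ry": 0, "rz": 0, "hand": 1},
  {"tx": 0, "ty": 0, "tz": 0, "rx": 0, "ry": 0, "rz": 0, "hand": 1},
  {"tx": 0, "ty": 0, "tz": 0, "rx": 0, "ry": 0, "rz": 0, "hand": 1},
  {"tx": 0, "ty": 0, "tz": 0, "rx": 0, "ry": 0, "rz": 0, "hand": 1},
  {"tx": 0, "ty": 0, "tz": 0, "rx": 0, "ry": 0, "rz": 0, "hand": 1},
])

```text
time_s: 16.3
position: [0.5521, 0.1901, 0.1858]
orientation: [-0.001, 0.968, 0.252, 0.002]
ft_force: [1.7, 5.2, 3.7]
grip_width: 0.0191
grasp_force: 60.7
```

```bash
python3 - <<'E'
from h import *
s=read_state();print(s['position'],s['ft_force'],s['wrist_torque'],s['joint_positions'])
m=rot(s['orientation']).as_matrix();print(m[:,2],np.arctan2(m[1,0],m[0,0]))
E
```

```text
[0.55205734 0.19009909 0.18581426] [1.67553336 5.16871544 3.66892473] [ 1.35067561 -0.26634753  0.05320743] [0.13675032 0.13502944 1.77065528 0.00194096 1.23251961 1.1965842 ]
[ 0.00310767  0.00227585 -0.99999258] 0.5103205284608963
```

>>> servo_tool([
  {"tx": 0.0005, "ty": -0.0003, "tz": -0.0003, "rx": 0, "ry": 0, "rz": 0, "hand": 1},
  {"tx": 0.001, "ty": -0.0006, "tz": -0.0006, "rx": 0, "ry": 0, "rz": 0, "hand": 1},
  {"tx": 0.001, "ty": -0.0008, "tz": -0.0008, "rx": 0, "ry": 0, "rz": 0, "hand": 1},
  {"tx": 0.001, "ty": -0.0008, "tz": -0.0008, "rx": 0, "ry": 0, "rz": 0, "hand": 1},
  {"tx": 0.001, "ty": -0.0008, "tz": -0.0008, "rx": 0, "ry": 0, "rz": 0, "hand": 1},
  {"tx": 0.001, "ty": -0.0008, "tz": -0.0008, "rx": 0, "ry": 0, "rz": 0, "hand": 1},
  {"tx": 0.001, "ty": -0.0008, "tz": -0.0008, "rx": 0, "ry": 0, "rz": 0, "hand": 1},
  {"tx": 0.001, "ty": -0.0008, "tz": -0.0008, "rx": 0, "ry": 0, "rz": 0, "hand": 1},
])

```text
time_s: 17.3
position: [0.552, 0.1905, 0.1858]
orientation: [0.0, 0.968, 0.252, 0.001]
ft_force: [3.1, 3.5, 4.6]
grip_width: 0.0194
grasp_force: 60.9
```

>>> servo_tool([
  {"tx": 0.001, "ty": -0.0004, "tz": 0, "rx": 0, "ry": 0, "rz": 0, "hand": 1},
  {"tx": 0.001, "ty": -0.0004, "tz": 0, "rx": 0, "ry": 0, "rz": 0, "hand": 0.75},
  {"tx": 0.001, "ty": -0.0004, "tz": 0, "rx": 0, "ry": 0, "rz": 0, "hand": 0.7},
  {"tx": 0.001, "ty": -0.0004, "tz": 0, "rx": 0, "ry": 0, "rz": 0, "hand": 0.6},
  {"tx": 0.001, "ty": -0.0004, "tz": 0, "rx": 0, "ry": 0, "rz": 0, "hand": 0.5},
  {"tx": 0.001, "ty": -0.0004, "tz": 0, "rx": 0, "ry": 0, "rz": 0, "hand": 0.35},
  {"tx": 0.001, "ty": -0.0004, "tz": 0, "rx": 0, "ry": 0, "rz": 0, "hand": 0.3},
  {"tx": 0.001, "ty": -0.0004, "tz": 0, "rx": 0, "ry": 0, "rz": 0, "hand": 0.3},
])

```text
time_s: 18.3
position: [0.5521, 0.1914, 0.1853]
orientation: [-0.0, 0.968, 0.252, -0.0]
ft_force: [0.9, 0.2, 0.1]
grip_width: 0.0595
grasp_force: 0.0
```

>>> servo_tool([
  {"tx": 0, "ty": 0, "tz": -0.01, "rx": 0, "ry": 0, "rz": 0, "hand": 0.3},
  {"tx": 0, "ty": 0, "tz": -0.025, "rx": 0, "ry": 0, "rz": 0, "hand": 0.3},
  {"tx": 0, "ty": 0, "tz": -0.045, "rx": 0, "ry": 0, "rz": 0, "hand": 0.3},
  {"tx": 0, "ty": 0, "tz": -0.07, "rx": 0, "ry": 0, "rz": 0, "hand": 0.3},
  {"tx": 0, "ty": 0, "tz": -0.095, "rx": 0, "ry": 0, "rz": 0, "hand": 0.3},
  {"tx": 0, "ty": 0, "tz": -0.115, "rx": 0, "ry": 0, "rz": 0, "hand": 0.3},
  {"tx": 0, "ty": 0, "tz": -0.12, "rx": 0, "ry": 0, "rz": 0, "hand": 0.3},
  {"tx": 0, "ty": 0, "tz": -0.12, "rx": 0, "ry": 0, "rz": 0, "hand": 0.3},
])

```text
time_s: 19.3
position: [0.552, 0.1914, 0.3052]
orientation: [-0.0, 0.968, 0.252, -0.0]
ft_force: [0.4, 0.8, -0.7]
grip_width: 0.0599
grasp_force: 0.0
```

```bash
python3 - <<'E'
from h import *
s=read_state();print(s['position'],s['ft_force'])
c=camera_params('wrist');im=capture('wrist')[:,:,::-1];cv2.imwrite('pics/w4.png',im)
i=im.astype(int);m=(i[:,:,2]>90)&(i[:,:,1]<60)&(i[:,:,0]<60);m[:, :270]=0;m[:,380:]=0
n,l,st,ce=cv2.connectedComponentsWithStats(m.astype(np.uint8));k=1+st[1:,4].argmax();print(st[k],ce[k])
v,u=np.nonzero(l==k)
rr=np.arange(v.min()+8,v.max()-8);pf=np.polyfit(rr,[u[v==r].mean() for r in rr],1)
L=[plane(c,(np.polyval(pf,r),r),.220,True) for r in(v.min()-.5,v.max()+.5)]
d=L[0]-L[1];print(L,'len',np.linalg.norm(d),'yaw',np.arctan2(d[1],d[0]),'c',(L[0]+L[1])/2)
E
```

```text
[0.55203697 0.19135936 0.30523364] [ 0.39564466  0.77582011 -0.71405869]
[ 314  163   25  102 1906] [326.60388248 217.11437566]
[array([0.58318077, 0.20831192, 0.22      ]), array([0.51041585, 0.16775655, 0.22      ])] len 0.08330349576657001 yaw 0.5084669856739699 c [0.54679831 0.18803424 0.22      ]
```

```bash
python3 - <<'E'
from h import *
im=cv2.imread('pics/w4.png');print('bgr along col 325',[tuple(map(int,im[r,325])) for r in range(140,290,6)])
c=camera_params('wrist')
for e in(.048,-.048): print('expected end',proj(c,np.array([.552,.191,.216])+e*np.array([.873,.488,0]),True))
S=capture('scene')[:,:,::-1];T=capture('top')[:,:,::-1];cv2.imwrite('pics/s4.png',S);cv2.imwrite('pics/t4.png',T)
for n,I in(('scene',S),('top',T)):
    i=I.astype(int);m=((i[:,:,2]>90)&(i[:,:,1]<60)&(i[:,:,0]<60)).astype(np.uint8)
    N,l,st,ce=cv2.connectedComponentsWithStats(m)
    p=camera_params(n);print(n,'bar',proj(p,[.552,.191,.207]),[proj(p,np.array([.552,.191,.212])+e*np.array([.873,.488,0])) for e in(.048,-.048)])
    for k in range(1,N):
        if st[k,4]>15: print(st[k],ce[k])
E
```

```text
bgr along col 325 [(208, 209, 200), (134, 135, 144), (62, 63, 164), (61, 64, 180), (59, 62, 180), (60, 62, 182), (56, 60, 170), (57, 58, 169), (53, 56, 168), (55, 56, 170), (54, 58, 170), (52, 54, 169), (48, 52, 168), (46, 51, 167), (48, 51, 168), (42, 45, 164), (42, 46, 164), (40, 42, 118), (39, 42, 103), (36, 37, 101), (34, 36, 100), (58, 57, 58), (60, 59, 56), (61, 60, 57), (61, 59, 56)]
expected end (np.float64(326.7392112993268), np.float64(145.17466591749883))
expected end (np.float64(326.62650740737604), np.float64(262.7546240999477))
scene bar (np.float64(218.24511098066364), np.float64(274.302810360966)) [(np.float64(199.48043351340755), np.float64(272.0754322093811)), (np.float64(236.34481075165883), np.float64(274.27518201708074))]
[564  32  21   6  41] [573.53658537  34.73170732]
[587  36   5   7  17] [589.70588235  38.29411765]
[200 269  36   8 232] [216.05603448 272.375     ]
top bar (np.float64(196.22164073955526), np.float64(182.65848398255503)) [(np.float64(189.85432936324295), np.float64(170.5062860361078)), (np.float64(201.79739369268637), np.float64(194.30342490131721))]
[246  79   9   8  48] [249.52083333  82.5625    ]
[578 117   4   6  21] [579.47619048 119.85714286]
[189 172  12  18  82] [194.62195122 179.95121951]
[389 209  22  32 277] [399.15884477 224.27436823]
```

```bash
python3 -c "
from bench import *
print(finish_job())"
```

```text
the job is handed in; nothing more can be done
None
```

I handed the job in at about 19.5 s: the key is fully down and upright on the proud screw, which I turned clockwise by an estimated quarter turn (the key turned 1.75 rad, less the play before it bit), and the gripper is clear. The turn was not measured directly, and I did not re-check the small things, though I felt no contact with them.

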